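Empty the last nuts out of the tilting shaker

ROBOT

A 6-joint arm with a two-finger parallel gripper is mounted at the origin on the work surface. World frame = base frame: x ahead of the robot, y to its left, z up, the work surface at z = 0. Lengths are in m, angles in rad, forces in N, time in s.
With the tool pointing down it reaches from about 0.4 to 0.825 m from the base axis. Payload 7 kg.
Tool frame: the origin (TCP) lies between the finger pads; the fingertips stand 8 mm ahead of it and the grasp point (between the pads) lies 11 mm behind it (arm.finger_overhang is the distance from the TCP to the fingertips, in m); z points along the fingers, y is the line along which they close (so a half turn about z gives the same grasp; the last joint's range is limited). The gripper opens to 88 mm and grips with 3 to 60 N. Pads are 19 mm wide; open, the fingers measure 130 mm over their backs; the gripper's body (78 mm by 193 mm) begins 47 mm behind the grasp point.
Start: joints at [1.406, 0.359, 0.012, 0, -1.224, -0.288], TCP at [0.295, 0.607, 0.213] pointing down, gripper open.
Joint ranges: [-3.07, 3.07], [-1.43, 2.12], [-1.02, 1.25], [-3.03, 1.67], [-3.05, -0], [-3.03, 3.03]. Speed limits (rad/s): [2.39, 2.39, 3.01, 3.14, 3.14, 3.14].

INTERFACE

Orientations are given as [roll, pitch, yaw] about the fixed x, y, z axes, in that order (R = Rz(yaw) Ry(pitch) Rx(roll)).
In Python, from station import arm gives the robot as it stands.
- The arm moves only by the tool move_arm, never from a script. Its argument "rows" is text: rows parted by semicolons, each of 7 numbers parted by spaces: the turn, a rotation vector about the tool's x, y, z in degrees, then the shift along the tool's x, y, z in m, then the finger opening in m, from 0 to 0.0876. A call has 1 to 8 rows; each row shifts and turns the commanded pose from where the row before left it, along the tool's axes as they then stand; what a row does not reach is not made up. A row lasts 1/8 s, in which the tool goes at most 62.5 mm and 10.7 degrees, less where a joint would pass 70% of its speed; a pose out of reach is approached as far as the arm can. A call is refused whole if a number of a shift passes 0.0625 or a number of a turn 10.7, either way. A call with a gripper value outside its range is refused whole. The fingers move at their own pace and stop on an object; "squeeze" is the grip in N (left out, the last holds). Time passes only in rows, so rows that do not move let the fingers close. It gives the time, the measured TCP pose, the force, the opening and the grip force at its end, in the units of the state.
- arm.get_state(): the state, without advancing time (a new reading comes with each control period).
- arm.grab_frame(name): name is "scene" or "top" or "wrist"; returns (picture, depth): 480x640x3 uint8, blue, green, red; 480x640 float32, m along the optical axis (not along the pixel's ray), 0 where there is no reading.
- arm.camera_model(name): a dict with "mtx" (3x3 intrinsics, pixels), "camera_from_world" (4x4, takes a point from world to camera coordinates); the wrist camera has in their place "mount" (4x4, takes a point from camera to tool coordinates, whose origin is the TCP and whose axes are the flange's). Camera axes: x right, y down, z forward; pixel columns grow to the right and rows downward; lengths in m; the calibration is good to about 2 mm. A picture is of the moment at which its call begins: read the wrist's pose just before it. camera_model takes no time and is no camera call.
- arm.job_done(): hands the job in; it is judged then, once.
The state is a dict: "t": time; "q": joint angles; "qd": joint speeds; "joint_efforts": joint torques, N m; "eef_pos": TCP position; "ee_rot": TCP orientation; "force": force on the tool from outside, world axes, zero at the start; "moment": the same for the moment, N m; "width": finger opening in m; "gripper_force": force on a finger pad.
Only numpy, scipy, OpenCV 4.12 (cv2) and the standard library are available. Lean on these libraries where they do the work, as an engineer would, in place of code of your own. Each camera call takes 0.05 s, during which the arm holds its last target. There are 200 camera calls.

TASK

Unscrew the perforated cap from the leaning shaker jar (a sixth of a turn anticlockwise, seen from above the cap, frees it), pull it off and lay it flat, holes up, wholly on the cork trivet. Then swing the jar over in its stand so that all four nuts left inside roll out into the bowl in front of it, and swing the jar fully back to its resting lean. Leave the canister, the mug and the spoon where they are.

Things in the scene. Friction and masses are not known exactly. Their poses are not given: they have to be found in the camera images.
- cap_center (a point): Round steel cap, small holes in its top, 61 mm across, 34 mm high, 70 g, screwed on the jar. Point: on its axis, half-way up (17 mm). z: the axis, out of the perforated top. Grip its straight skirt across any diameter. Turned 45 to 75 degrees anticlockwise (about +z; 60 is best, stop at 80; clockwise is blocked) it is free and pulls straight off: 30 mm along z before moving sideways.
- jar (a joint): Swing of the jar in its stand, rad. 0 (start, on a stop): it leans 30 degrees from upright, mouth to the stand's -x side, where the bowl is. Grows as the mouth swings on over -x and down, to 1.6 (stop), where the mouth points 32 degrees below level; the nuts roll out by 1.3 and, swung slowly (about 0.5 rad/s), fall in the bowl. Friction of 0.25 N m holds the jar where it is left.
- mouth (a point): Centre of the jar's open rim, 76 mm from the pivot along the jar's axis; z points out along that axis. Clear straight tube, 121 mm long, 47 mm outside, 41 mm inside. The bare 25 mm below the cap leaves room for fingertips. Three lugs near the rim hold three tabs inside the cap; the cap turns easily, under 0.3 N m. Capped, the rim touches the underside of the cap's top.
- handle (a point): Middle of the jar's crank handle: a round wooden bar, 16 mm thick, 70 mm long, along the pivot's axis (its y axis), 90 mm to the stand's +y of the jar's middle, 75 mm from the pivot's axis; a crank arm joins its inner end. At rest it is behind (+x) and above it, 50 degrees from straight up; it swings over the top to 42 degrees on the -x side. It can turn between fingers that pinch it from above.
- pivot (a point): Point on the pivot's axis in the middle of the jar, 135 mm above the counter. Axes of the fixed steel stand: y along the pivot's axis, z up, -x the side the jar leans to. Two upright plates at y = -41 and +41 mm end 148 mm above the counter. The jar turns about -y as its joint grows.
- trivet: Round cork trivet fixed on the counter, 120 mm in diameter, 6 mm thick, to the left or the right of the stand. Origin: centre of its underside, z up.
- bowl: Loose white ceramic bowl, 140 mm across the rim, 50 mm high, 450 g, in front of the stand under the place where the swung jar's mouth comes. Origin: centre of its underside, z up. It already stands where the nuts will fall.
- nut1_center (a point): Centre of one of four loose round brown macadamia nuts in their shells, 23 mm in diameter, 12 g, which roll easily; starts inside the jar.
- nut2_center (a point): Centre of one of four loose round brown macadamia nuts in their shells, 23 mm in diameter, 12 g, which roll easily; starts inside the jar.
- nut3_center (a point): Centre of one of four loose round brown macadamia nuts in their shells, 23 mm in diameter, 12 g, which roll easily; starts inside the jar.
- nut4_center (a point): Centre of one of four loose round brown macadamia nuts in their shells, 23 mm in diameter, 12 g, which roll easily; starts inside the jar.
- canister: White and grey ceramic canister with a wooden lid, 92 mm across, 124 mm high, standing on the side of the stand where the trivet is not. Leave alone. Origin: centre of its underside.
- mug: Grey mug, 80 mm across, 95 mm high, behind and to the right of the stand. Leave alone. Origin: centre of its underside.
- spoon: Wooden spoon, 220 mm long, lying behind and to the left of the stand. Leave alone. Origin: on its underside, about the middle of its length.
Mind the look-alikes: they are no part of the job. Leave any blue or orange look-alike of the part that bears cap_center alone. Of the things that look like the part that bears jar, the larger one is meant.

How it is judged:
On the way, in this order (a step that is already met when the one before it is completed fails the run):
1. the cap is unscrewed and off the jar while the jar still leans at rest (distance between cap_center and mouth above 0.06 m and value of joint jar below 0.35 rad), for 0.2 s.
2. the cap lies flat, holes up, on the trivet while the jar still leans at rest (horizontal distance between cap_center and trivet below 0.035 m and z of cap_center in the frame of trivet between 0.019 and 0.027 m and angle between cap_center's own z axis and vertical below 0.12 rad and value of joint jar below 0.35 rad), for 0.2 s.
3. all four nuts are in the bowl (horizontal distance between each of nut1_center, nut2_center, nut3_center, nut4_center and bowl below 0.064 m and z of nut1_center in the frame of bowl between 0 and 0.046 m and z of nut2_center in the frame of bowl between 0 and 0.046 m and z of nut3_center in the frame of bowl between 0 and 0.046 m and z of nut4_center in the frame of bowl between 0 and 0.046 m), for 0.2 s.
At the end, for the whole second after the job is handed in: All four nuts lie inside the standing bowl; the cap lies flat, holes up (within about 7 degrees), on the trivet with its centre within 35 mm of the trivet's centre, at rest; the jar is back at its resting lean (joint below 0.12 rad) (all of step 3 and horizontal distance between cap_center and trivet below 0.035 m and z of cap_center in the frame of trivet between 0.019 and 0.027 m and angle between cap_center's own z axis and vertical below 0.12 rad and value of joint jar below 0.12 rad and linear speed of each of cap, bowl below 0.02 m/s and angle between bowl's own z axis and vertical below 0.1 rad); the robot touches nothing.
It fails at once if the canister is moved more than 30 mm (distance of canister from where it was at the start of the episode above 0.03 m).
It fails at once if the mug is moved more than 30 mm (distance of mug from where it was at the start of the episode above 0.03 m).
It fails at once if the spoon is moved more than 30 mm (distance of spoon from where it was at the start of the episode above 0.03 m).
It also fails if it takes over 64 s, if anything falls off the work surface, if the arm or the gripper's body presses on something with over 40 N, if the wrist force passes 120 N, or if a joint passes its speed limit or range.

## Working session

There is one attempt and no reset: what is moved stays moved. The work goes in short steps, Python scripts to look and compute and a tool call to move; the robot and the scene stay as the last step left them, time stands still between calls to the robot, and variables do not carry over. Pictures are saved under pics/ and viewed, at most 10 in all, crops included, and the job is handed in when it is done.

Besides the shell and the picture viewer there is one more tool, called after "Request:" as name(argument=value, ...) on one line, values as JSON. move_arm: Moves the arm, as the interface text tells. Its arguments: {"type":"object","properties":{"rows":{"type":"string"},"squeeze":{"type":"number"}},"required":["rows"]}

```bash
ls; mkdir -p pics
cat > h.py <<'E'
import numpy as np, cv2
from station import arm
from scipy.spatial.transform import Rotation as R
def grab(n,f):
    im,d=arm.grab_frame(n); cv2.imwrite(f'pics/{f}.png',im); np.save(f'pics/{f}.npy',d); return im,d
def w(n,d,u,v,r=2):
    m=arm.camera_model(n);K=np.array(m['mtx']);T=np.linalg.inv(np.array(m['camera_from_world']))
    p=d[v-r:v+r+1,u-r:u+r+1]; z=np.median(p[p>0])
    return (T@np.r_[np.linalg.inv(K)@[u,v,1]*z,1])[:3]
def cloud(n,d):
    m=arm.camera_model(n);K=np.array(m['mtx']);T=np.linalg.inv(np.array(m['camera_from_world']))
    v,u=np.mgrid[:480,:640]; P=np.stack([(u-K[0,2])/K[0,0]*d,(v-K[1,2])/K[1,1]*d,d],-1)
    return P@T[:3,:3].T+T[:3,3]
def proj(n,p):
    m=arm.camera_model(n);c=np.array(m['camera_from_world'])@np.r_[p,1];q=np.array(m['mtx'])@c[:3];return q[:2]/q[2]
E
python3 - <<'E'
from h import *
s=arm.get_state();print({k:np.round(v,3) for k,v in s.items()})
grab('scene','s0');grab('top','t0')
for n in('scene','top'):
    m=arm.camera_model(n);print(n,np.round(m['mtx'],1).tolist(),np.round(np.linalg.inv(np.array(m['camera_from_world'])),3).tolist())
print(np.round(arm.camera_model('wrist')['mount'],3).tolist())
E
```

```text
pics
{'t': np.float64(0.0), 'q': array([ 1.406,  0.359,  0.011, -0.   , -1.224, -0.288]), 'qd': array([ 0.002, -0.   , -0.001, -0.   ,  0.001, -0.001]), 'joint_efforts': array([-1.0000e-03, -5.8272e+01,  2.9305e+01,  6.9970e+00,  7.0000e-03,
       -0.0000e+00]), 'eef_pos': array([0.295, 0.607, 0.212]), 'ee_rot': array([ 3.14 , -0.   , -0.453]), 'force': array([-0.677,  1.146,  0.16 ]), 'moment': array([ 0.006, -0.028,  0.005]), 'gripper_force': np.float64(0.0), 'width': np.float64(0.088)}
scene [[484.2, 0.0, 330.1], [0.0, 484.2, 239.6], [0.0, 0.0, 1.0]] [[-0.168, 0.631, -0.758, 1.203], [0.986, 0.101, -0.134, 0.105], [-0.008, -0.769, -0.639, 0.693], [0.0, 0.0, 0.0, 1.0]]
top [[510.4, 0.0, 320.0], [0.0, 510.4, 245.4], [0.0, 0.0, 1.0]] [[-0.018, -0.982, 0.19, 0.349], [-1.0, 0.015, -0.016, 0.013], [0.013, -0.19, -0.982, 1.297], [0.0, 0.0, 0.0, 1.0]]
[[0.0, -0.959, -0.285, 0.078], [1.0, 0.0, -0.0, -0.001], [0.0, -0.285, 0.959, -0.172], [0.0, 0.0, 0.0, 1.0]]
```

View pics/s0.png

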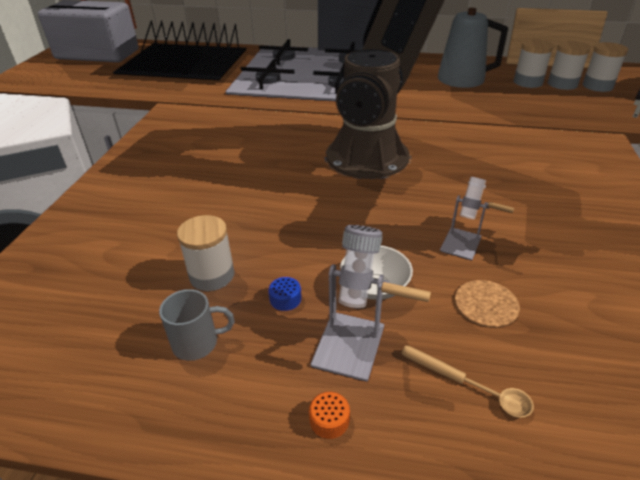

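View pics/t0.png

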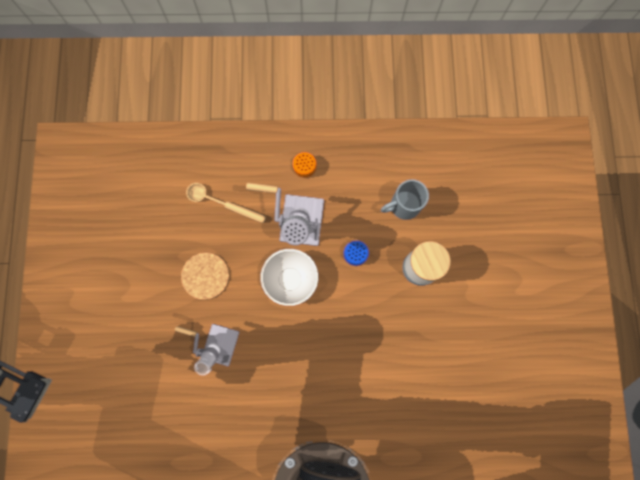

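The pictures show these candidates:
- **Jar:** the large jar is at top (298,225) and scene (358,265). The small look-alike is at top (212,352) and scene (472,205), so I choose the large one.
- **Cap:** the steel cap is on the large jar, at top (294,232) and scene (362,240). The blue cap, top (356,253), and the orange cap, top (304,163), are look-alikes.
- **Trivet:** top (205,276).
- **Bowl:** top (290,277).

Next I check the choice in a crop and measure.

Run:
```python
from h import *
s=cv2.imread('pics/s0.png');t=cv2.imread('pics/t0.png')
a=cv2.resize(s[215:385,300:440],None,fx=3.5,fy=3.5,interpolation=2)[:595,:395+95];b=cv2.resize(t[170:310,240:330],None,fx=3.4,fy=3.4,interpolation=2)
o=np.zeros((600,800,3),np.uint8);o[:a.shape[0],:490]=a;o[:b.shape[0],492:492+b.shape[1]]=b;cv2.imwrite('pics/c0.png',o)
for n,f in(('scene','s0'),('top','t0')):
    d=np.load(f'pics/{f}.npy');P=cloud(n,d)
    def pr(l,*uv): print(n,l,[np.round(w(n,d,*p,r=1),3).tolist() for p in uv])
    if n=='top':
        pr('cap',(294,231),(290,231),(298,231),(294,238));pr('hand',(250,187),(262,188),(272,190));pr('triv',(205,276),(190,276),(220,276));pr('bowl',(290,277))
        pr('base',(318,205),(316,235))
        I=t; 
    else:
        pr('cap',(362,232),(362,245));pr('hand',(395,290),(410,292),(423,295));pr('triv',(487,303));pr('base',(345,345),(360,365),(320,365))
    # trivet: disk z ~6mm by color
    hsv=cv2.cvtColor(t if n=='top' else s,cv2.COLOR_BGR2HSV)
    u0,v0=(205,276) if n=='top' else (487,303)
    M=(P[...,2]>.003)&(P[...,2]<.012); L=np.hypot(*(P[...,:2]-w(n,d,u0,v0)[:2]).transpose(2,0,1))<.08; q=P[M&L]
    print('triv',len(q),q.min(0).round(3),q.max(0).round(3),((q.min(0)+q.max(0))/2).round(3))
    u0,v0=(290,277) if n=='top' else (380,262)
    c=np.array([.5,.07]) 
    # stand box points by height slices
    c=w(n,d,294,231)[:2] if n=='top' else w(n,d,362,232)[:2]
    L=np.hypot(*(P[...,:2]-c).transpose(2,0,1))<.2
    for z0,z1 in((.005,.02),(.04,.06),(.12,.16),(.17,.185),(.185,.2),(.2,.215),(.215,.23),(.23,.25),(.25,.3)):
        q=P[L&(P[...,2]>z0)&(P[...,2]<z1)]
        if len(q): print(z0,z1,len(q),q.min(0).round(3),q.max(0).round(3),q.mean(0).round(3))
```

```text
scene cap [[0.615, 0.051, 0.219], [0.626, 0.053, 0.202]]
scene hand [[0.702, 0.111, 0.188], [0.704, 0.132, 0.19], [0.707, 0.151, 0.189]]
scene triv [[0.529, 0.288, 0.007]]
scene base [[0.672, 0.035, 0.008], [0.709, 0.066, 0.008], [0.721, -0.0, 0.009]]
triv 2336 [0.453 0.21  0.003] [0.608 0.364 0.011] [0.53  0.287 0.007]
0.005 0.02 4391 [ 0.461 -0.125  0.005] [0.815 0.242 0.02 ] [0.655 0.061 0.01 ]
0.04 0.06 463 [0.443 0.003 0.04 ] [0.65  0.142 0.06 ] [0.52  0.092 0.048]
0.12 0.16 1093 [0.61  0.001 0.12 ] [0.666 0.101 0.16 ] [0.645 0.046 0.141]
0.17 0.185 404 [0.604 0.021 0.17 ] [0.712 0.161 0.185] [0.651 0.073 0.179]
0.185 0.2 755 [0.565 0.02  0.185] [0.712 0.161 0.2  ] [0.665 0.093 0.191]
0.2 0.215 513 [0.575 0.02  0.2  ] [0.629 0.081 0.215] [0.611 0.051 0.207]
0.215 0.23 123 [0.603 0.029 0.215] [0.62  0.073 0.221] [0.612 0.05  0.217]
top cap [[0.592, 0.051, 0.208], [0.592, 0.06, 0.208], [0.592, 0.042, 0.207], [0.578, 0.052, 0.199]]
top hand [[0.699, 0.15, 0.191], [0.697, 0.123, 0.19], [0.691, 0.101, 0.191]]
top triv [[0.524, 0.285, 0.006], [0.524, 0.323, 0.004], [0.523, 0.247, 0.006]]
top bowl [[0.518, 0.069, 0.007]]
top base [[0.706, -0.005, 0.006], [0.626, 0.002, 0.005]]
triv 1749 [0.445 0.206 0.003] [0.602 0.364 0.012] [0.523 0.285 0.007]
0.005 0.02 2588 [ 0.394 -0.146  0.005] [0.791 0.249 0.02 ] [0.601 0.065 0.01 ]
0.04 0.06 559 [ 0.446 -0.118  0.04 ] [0.627 0.139 0.059] [0.52  0.069 0.048]
0.12 0.16 270 [ 0.611 -0.     0.12 ] [0.665 0.1   0.16 ] [0.639 0.054 0.145]
0.17 0.185 58 [0.598 0.018 0.17 ] [0.697 0.16  0.185] [0.68  0.097 0.179]
0.185 0.2 385 [0.566 0.018 0.185] [0.71  0.159 0.2  ] [0.646 0.089 0.193]
0.2 0.215 389 [0.575 0.021 0.2  ] [0.628 0.08  0.215] [0.596 0.049 0.208]
0.215 0.23 112 [0.597 0.025 0.215] [0.62  0.07  0.225] [0.609 0.047 0.217]
```

View pics/c0.png

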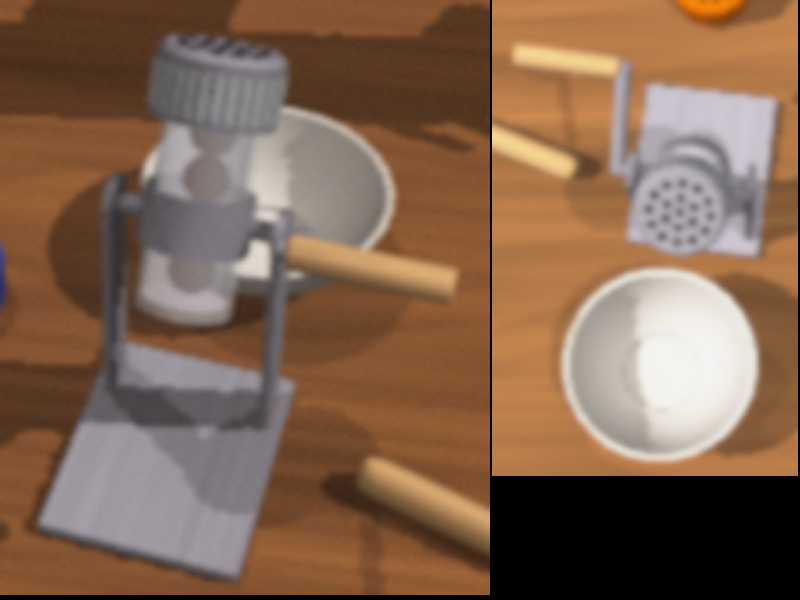

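The crop confirms it: the steel perforated cap is on the big jar, with nuts visible inside at crop (205,175), and the wooden handle runs along about (370,268). Next I fit the pivot and yaw to the cap and handle point clouds, camera by camera.

```bash
cat >> h.py <<'E'
def frame(px,py,psi):
    c,s=np.cos(psi),np.sin(psi); return np.array([px,py,.135]),np.array([[c,-s,0],[s,c,0],[0,0,1.]])
def rows(p0,R0,p1,R1,n):
    "equal rows: turn applied after the shift in each row"
    rv=(R0.inv()*R1).as_rotvec()/n; st=(p1-p0)/n; out=[];Rk=R0
    for k in range(n):
        out.append(np.r_[np.degrees(rv),Rk.inv().apply(st)]); Rk=Rk*R.from_rotvec(rv)
    return np.array(out)
E
python3 - <<'E'
from h import *
from scipy.optimize import least_squares
tot=[]
for n,f in(('scene','s0'),('top','t0')):
    P=cloud(n,np.load(f'pics/{f}.npy')).reshape(-1,3)
    L=np.hypot(P[:,0]-.6,P[:,1]-.05)<.06
    C=P[L&(P[:,2]>.188)&(P[:,0]<.64)]; H=P[(P[:,2]>.174)&(P[:,2]<.21)&(P[:,1]>.108)&(P[:,1]<.155)&(abs(P[:,0]-.7)<.03)]
    def res(x,C=C,H=H):
        o,F=frame(*x[:3]);o=o+[0,0,x[3]];c=(C-o)@F;h=(H-o)@F
        a=np.array([-.5,0,.866]);t=c@a;r=np.linalg.norm(c-t[:,None]*a,axis=1)
        dt,dr=t-.078,r-.0305
        d=np.where((dt>-0.004)&(dr<-.003),dt,np.where(dr>-.003,dr,np.minimum(abs(dt),abs(dr))))
        e=np.hypot(h[:,0]-.075*np.sin(.8727),h[:,2]-.075*np.cos(.8727))-.008
        return np.r_[d/np.sqrt(len(C)),e/np.sqrt(len(H))]
    s=least_squares(res,[.642,.045,-.12,0],loss='soft_l1',f_scale=.0003,x_scale=[.01,.01,.1,.01]);print(n,len(C),len(H),s.x.round(4),(np.sqrt(2*s.cost)*1000).round(2))
    o,F=frame(*s.x[:3]); print('handle y ends',((P[(P[:,2]>.174)&(P[:,2]<.21)&(abs(P[:,0]-.7)<.03)]-o)@F)[:,1].min(),((H-o)@F).max(0), 'cap range',((C-o)@F).min(0).round(3),((C-o)@F).max(0).round(3))
    # bowl rim circle
    q=P[(P[:,2]>.044)&(P[:,2]<.056)&(np.hypot(P[:,0]-.518,P[:,1]-.069)<.085)];
    b=least_squares(lambda x:np.hypot(q[:,0]-x[0],q[:,1]-x[1])-.069,[.518,.069],loss='soft_l1',f_scale=.002).x;print('bowl',b.round(4),'in stand',((np.r_[b,.135]-o)@F).round(3))
E
```

```text
scene 926 356 [ 0.6255  0.0422 -0.2721  0.0058] 3.34
handle y ends 0.05863176816314984 [0.05821525 0.1310301  0.05813064] cap range [-0.062 -0.029  0.053] [0.006 0.032 0.086]
bowl [0.5136 0.0699] in stand [-0.115 -0.003  0.   ]
top 673 144 [ 0.6266  0.0442 -0.1768  0.0019] 2.77
handle y ends 0.04953995702631111 [0.06526851 0.12345981 0.06013979] cap range [-0.062 -0.031  0.054] [0.006 0.031 0.09 ]
bowl [0.5122 0.071 ] in stand [-0.117  0.006  0.   ]
```

Run:
```python
from h import *
S=lambda x,y:(300+x/3.5,215+y/3.5); T=lambda x,y:(240+(x-492)/3.4,170+y/3.4)
def ray(n,uv):
    m=arm.camera_model(n);W=np.linalg.inv(np.array(m['camera_from_world']));d=W[:3,:3]@np.linalg.inv(np.array(m['mtx']))@[*uv,1];return W[:3,3],d/np.linalg.norm(d)
def onz(n,uv,z): o,d=ray(n,uv);return (o+d*(z-o[2])/d[2])[:2]
def tri(a,b):
    A=0;B=0;L=[]
    for n,uv in(('scene',a),('top',b)):
        o,d=ray(n,uv);M=np.eye(3)-np.outer(d,d);A=A+M;B=B+M@o;L.append((M,o))
    x=np.linalg.solve(A,B);return x.round(4),[round(1000*np.linalg.norm(M@(x-o)),1) for M,o in L]
for n,c in(('scene',[S(130,345),S(292,383),S(240,578),S(40,527)]),('top',[T(776,98),T(648,85),T(630,238),T(757,253)])):
    q=np.array([onz(n,p,.006) for p in c]);print(n,q.round(3).tolist())
    for i in range(4):
        e=q[(i+1)%4]-q[i];print(np.linalg.norm(e).round(3),np.degrees(np.arctan2(e[1],e[0])).round(1))
print('h outer',tri(S(455,282),T(515,53)));print('h inner',tri(S(288,250),T(618,68)))
print('captop',tri(S(220,47),T(680,210)))
# handle line from depth: PCA of rough medians
for n,f in(('scene','s0'),('top','t0')):
    P=cloud(n,np.load(f'pics/{f}.npy')).reshape(-1,3)
    H=P[(P[:,2]>.181)&(P[:,2]<.21)&(P[:,1]>.1)&(P[:,1]<.155)&(abs(P[:,0]-.7)<.03)]
    b=np.array([np.r_[np.median(H[abs(H[:,1]-y)<.004],axis=0),sum(abs(H[:,1]-y)<.004)] for y in np.arange(.105,.155,.008)]);print(n,b.round(4).tolist())
    C=P[(np.hypot(P[:,0]-.596,P[:,1]-.05)<.022)&(P[:,2]>.19)]
    m=C.mean(0)
    for _ in range(4):
        u,sv,v=np.linalg.svd(C-C.mean(0)); nn=v[2]*np.sign(v[2,2]);C=C[abs((C-C.mean(0))@nn)<.004]
    print('top plane',m.round(4),nn.round(3),len(C), 'yaw',np.degrees(np.arctan2(-nn[1],-nn[0])),'lean',np.degrees(np.arccos(nn[2])))
```

```text
scene [[0.6, 0.01], [0.613, 0.098], [0.735, 0.084], [0.722, -0.015]]
0.089 82.0
0.123 -6.6
0.099 -97.4
0.124 168.5
top [[0.723, -0.02], [0.734, 0.079], [0.614, 0.093], [0.601, -0.003]]
0.099 83.2
0.121 173.3
0.097 -97.7
0.123 -7.8
h outer (array([0.7039, 0.1595, 0.1865]), [np.float64(1.5), np.float64(1.5)])
h inner (array([0.6934, 0.0908, 0.1836]), [np.float64(1.1), np.float64(1.1)])
captop (array([0.5906, 0.0493, 0.207 ]), [np.float64(0.9), np.float64(0.9)])
scene [[0.6999, 0.1049, 0.19, 56.0], [0.702, 0.1131, 0.189, 56.0], [0.7023, 0.121, 0.1894, 59.0], [0.7038, 0.129, 0.189, 56.0], [0.7048, 0.1369, 0.1897, 57.0], [0.7066, 0.1449, 0.1887, 58.0], [0.7059, 0.1519, 0.1899, 45.0]]
top plane [0.6036 0.0491 0.2136] [-0.427  0.055  0.903] 170 yaw -7.314045721307091 lean 25.476834063106846
top [[0.694, 0.1051, 0.1903, 21.0], [0.6963, 0.1132, 0.1896, 28.0], [0.6966, 0.121, 0.1894, 20.0], [0.6986, 0.1288, 0.1898, 28.0], [0.6994, 0.1367, 0.1905, 22.0], [0.6989, 0.1452, 0.1905, 25.0], [0.7015, 0.1524, 0.1896, 19.0]]
top plane [0.5959 0.0501 0.2098] [-0.501  0.059  0.863] 325 yaw -6.683224797050047 lean 30.291994921174748
```

```bash
cat >> h.py <<'E'
O,F=frame(.6305,.0443,-.131)
A=F@np.array([-.5,0,3**.5/2]); ER=F@np.array([-3**.5/2,0,-.5])
def Rcap(deg):
    y=R.from_rotvec(np.radians(deg)*A).apply(ER); z=-A; return R.from_matrix(np.c_[np.cross(y,z),y,z])
def cur(): s=arm.get_state(); return np.array(s['eef_pos']),R.from_euler('xyz',s['ee_rot'])
E
python3 - <<'E'
from h import *
p,r=cur(); R1=Rcap(-30); p1=O+.1475*A; print(p1,R1.as_euler('xyz'),np.degrees((r.inv()*R1).magnitude()))
print(rows(p,r,p1,R1,12).round(4).tolist())
E
```

```text
[0.55738191 0.05393364 0.26273875] [-2.67794504  0.25268026 -2.16544394] 104.73315695545345
[[2.6711, 1.0052, 8.248, 0.0398, 0.0319, -0.0042], [2.6711, 1.0052, 8.248, 0.044, 0.0256, -0.0048], [2.6711, 1.0052, 8.248, 0.0473, 0.0188, -0.005], [2.6711, 1.0052, 8.248, 0.0496, 0.0116, -0.0049], [2.6711, 1.0052, 8.248, 0.0508, 0.0041, -0.0044], [2.6711, 1.0052, 8.248, 0.0509, -0.0034, -0.0035], [2.6711, 1.0052, 8.248, 0.0499, -0.0108, -0.0023], [2.6711, 1.0052, 8.248, 0.0479, -0.0179, -0.0007], [2.6711, 1.0052, 8.248, 0.0448, -0.0246, 0.0011], [2.6711, 1.0052, 8.248, 0.0408, -0.0307, 0.0031], [2.6711, 1.0052, 8.248, 0.0359, -0.036, 0.0053], [2.6711, 1.0052, 8.248, 0.0303, -0.0405, 0.0077]]
```

Request:
move_arm(rows="2.7 1 8.2 0.04 0.032 -0.015 0.0876;2.7 1 8.2 0.044 0.026 -0.01 0.0876;2.7 1 8.2 0.047 0.019 -0.005 0.0876;2.7 1 8.2 0.05 0.012 -0.005 0.0876;2.7 1 8.2 0.051 0.004 -0.004 0.0876;2.7 1 8.2 0.051 -0.003 -0.003 0.0876;2.7 1 8.2 0.05 -0.011 -0.002 0.0876;2.7 1 8.2 0.048 -0.018 -0.001 0.0876")

```text
t: 1.1
eef_pos: [0.4709, 0.2356, 0.2612]
ee_rot: [-2.769, 0.084, -1.601]
force: [0.2, 0.2, -0.1]
width: 0.0879
gripper_force: 0.0
```

Request:
move_arm(rows="2.7 1 8.2 0.045 -0.025 0.001 0.0876;2.7 1 8.2 0.041 -0.031 0.003 0.0876;2.7 1 8.2 0.036 -0.036 0.006 0.0876;2.7 1 8.2 0.03 -0.04 0.008 0.0876;0 0 0 0 0 0 0.0876;0 0 0 0 0 0 0.0876")

```text
t: 1.85
eef_pos: [0.5599, 0.0535, 0.2773]
ee_rot: [-2.674, 0.256, -2.155]
force: [-0.4, -0.1, 0.5]
width: 0.0876
gripper_force: 0.0
```

Run:
```python
from h import *
p,r=cur(); print(p.round(4),r.as_euler('xyz').round(3),np.round(arm.get_state()['q'],2)); 
print('to pregrasp',rows(p,r,O+.1475*A,Rcap(-30),1).round(4))
im,d=grab('wrist','w0'); p,r=cur()
m=arm.camera_model('wrist');K=np.array(m['mtx']);M=np.array(m['mount']);print(K.round(1).tolist())
def pw(x): c=np.linalg.inv(M)@np.r_[r.inv().apply(x-p),1];q=K@c[:3];return q[:2]/q[2]
E1=np.cross(A,ER)
for t in(.079,.045):
  for a in range(0,360,15):
    x=O+t*A+.0305*(np.cos(np.radians(a))*ER+np.sin(np.radians(a))*E1);u=pw(x)
    if abs(u).max()<2000: cv2.circle(im,tuple(int(v) for v in u.round()),1,(0,0,255) if t>.05 else (0,255,0),-1)
for y in(.055,.09,.125):
    u=pw(O+F@np.array([.0575,y,.0482]));cv2.circle(im,tuple(int(v) for v in u.round()),2,(255,0,255),-1)
cv2.imwrite('pics/w0o.png',im)
```

```text
[0.5599 0.0535 0.2773] [-2.674  0.256 -2.155] [ 0.65 -0.18 -0.79  0.61 -0.66 -1.72]
to pregrasp [[-0.092   0.452   0.452   0.0047  0.0083  0.0113]]
[[414.8, 0.0, 319.5], [0.0, 414.8, 248.6], [0.0, 0.0, 1.0]]
```

View pics/w0o.png

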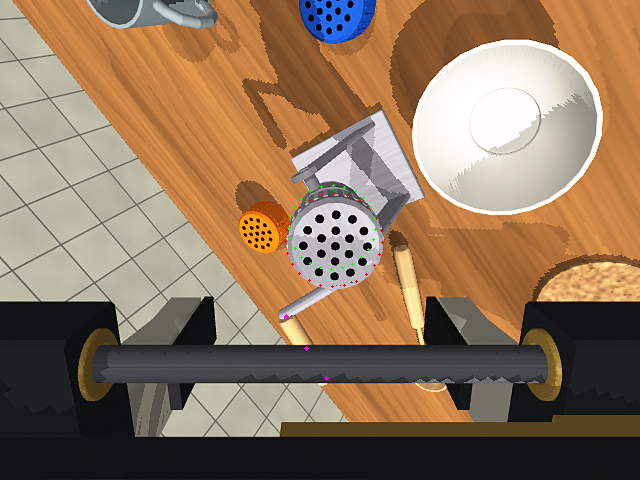

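The wrist view shows the cap at about (335,242), with its centre hole near (335,246), and the model circles nearly coincide. I'll work out the remaining offset from the hole pattern.

Run:
```python
from h import *
p,r=cur();m=arm.camera_model('wrist');K=np.array(m['mtx']);M=np.array(m['mount'])
def pw(x): c=np.linalg.inv(M)@np.r_[r.inv().apply(x-p),1];q=K@c[:3];return q[:2]/q[2]
im=cv2.imread('pics/w0.png');d=np.load('pics/w0.npy');g=cv2.cvtColor(im,cv2.COLOR_BGR2GRAY)
b=(g<60).astype(np.uint8);n,l,s,c=cv2.connectedComponentsWithStats(b)
H=[c[i] for i in range(1,n) if 20<s[i,4]<200 and np.hypot(*(c[i]-[335,243]))<42];H=np.array(H);print(len(H),H.mean(0),np.array(H).round(0).tolist())
h0=H.mean(0)
for t in(.077,.079,.082):
    c0=pw(O+t*A);E1=np.cross(A,ER)
    J=np.c_[(pw(O+t*A+.001*ER)-c0),(pw(O+t*A+.001*E1)-c0)];print(t,c0.round(1),'offset mm along ER,E1',np.linalg.solve(J,h0-c0).round(2))
# depth of top
v,u=int(h0[1]),int(h0[0]);Z=d[v-35:v+36,u-35:u+36];vv,uu=np.mgrid[v-35:v+36,u-35:u+36];ok=Z>0
Q=np.c_[(uu-K[0,2])/K[0,0]*Z.ravel().reshape(Z.shape),][...] if 0 else np.stack([(uu-K[0,2])/K[0,0]*Z,(vv-K[1,2])/K[1,1]*Z,Z],-1)[ok]
W=r.apply(Q@M[:3,:3].T+M[:3,3])+p; t=(W-O)@A; print('t',np.percentile(t,[10,50,90]).round(4))
C=W[abs(t-np.median(t))<.004];nn=np.linalg.svd(C-C.mean(0))[2][2];nn*=np.sign(nn[2]);print('normal',nn.round(3),A.round(3))
```

```text
19 [334.90222394 245.50291784] [[336.0, 214.0], [319.0, 218.0], [352.0, 219.0], [307.0, 230.0], [335.0, 230.0], [363.0, 231.0], [321.0, 238.0], [349.0, 238.0], [303.0, 245.0], [335.0, 246.0], [367.0, 246.0], [321.0, 253.0], [348.0, 254.0], [307.0, 261.0], [335.0, 261.0], [362.0, 261.0], [319.0, 272.0], [350.0, 272.0], [334.0, 276.0]]
0.077 [333.1 240.6] offset mm along ER,E1 [-0.58 -3.42]
0.079 [333.2 241.4] offset mm along ER,E1 [-0.35 -2.87]
0.082 [333.3 242.8] offset mm along ER,E1 [-0.01 -2.04]
t [0.0815 0.0824 0.0833]
normal [-0.495  0.068  0.866] [-0.496  0.065  0.866]
```

Run:
```python
from h import *
p,r=cur(); print(rows(p,r,O+.059*A+F@[0,.0015,0],Rcap(-30),4).round(4).tolist())
```

```text
[[-0.0207, 0.1232, 0.1228, 0.0012, 0.0022, 0.025], [-0.0207, 0.1232, 0.1228, 0.0011, 0.0022, 0.025], [-0.0207, 0.1232, 0.1228, 0.0011, 0.0022, 0.025], [-0.0207, 0.1232, 0.1228, 0.001, 0.0022, 0.025]]
```

Request:
move_arm(rows="0 0.2 0.2 0.0022 0.0044 0.025 0.0876;0 0.2 0.2 0.0022 0.0044 0.025 0.0876;0 0.1 0.1 0 0 0.025 0.0876;0 0 0 0 0 0.015 0.0876;0 0 0 0 0 0.01 0.0876;0 0 0 0 0 0 0.0876")

```text
t: 2.65
eef_pos: [0.6013, 0.0496, 0.1852]
ee_rot: [-2.677, 0.251, -2.165]
force: [-1.2, -0.3, 1.1]
width: 0.0874
gripper_force: 0.0
```

Request:
move_arm(rows="0 0 0 0 0 0 0.06;0 0 0 0 0 0 0.055;0 0 0 0 0 0 0.055;0 0 0 0 0 0 0.055", squeeze=20)

```text
t: 3.15
eef_pos: [0.6016, 0.0494, 0.1865]
ee_rot: [-2.676, 0.254, -2.166]
force: [-4.0, 1.2, 2.6]
width: 0.0603
gripper_force: 20.0
```

Run:
```python
from h import *
p,r=cur(); e=(p-O-.059*A)@F; print(e.round(4)); print(np.round(((p-O)@A),4),arm.get_state()['moment'].round(2) if hasattr(arm.get_state()['moment'],'round') else arm.get_state()['moment'])
# rotate 60 about cap axis; position should shift if TCP axis not on jar axis
```

```text
[0.0002 0.0013 0.0004]
0.0593 [0.73 2.26 0.22]
```

Request:
move_arm(rows="0 0 -5 0 0 0 0.055;0 0 -8 0 0 0 0.055;0 0 -8 0 0 0 0.055;0 0 -8 0 0 0 0.055;0 0 -8 0 0 0 0.055;0 0 -8 0 0 0 0.055;0 0 -8 0 0 0 0.055;0 0 -8 0 0 0 0.055")

```text
t: 4.15
eef_pos: [0.6012, 0.0497, 0.1862]
ee_rot: [-2.681, -0.263, -1.219]
force: [-10.4, 5.0, 5.3]
width: 0.0604
gripper_force: 20.0
```

Request:
move_arm(rows="0 0 0 0 0 0 0.055;0 0 0 0 0 -0.003 0.055;0 0 0 0 0 -0.004 0.055")

```text
t: 4.53
eef_pos: [0.5977, 0.0495, 0.1917]
ee_rot: [-2.682, -0.261, -1.224]
force: [0.0, 2.3, -3.2]
width: 0.0604
gripper_force: 20.0
```

Run:
```python
from h import *
p,r=cur(); print(((p-O)@A).round(4),np.degrees((Rcap(-30).inv()*r).as_rotvec()).round(1),arm.get_state()['q'])
```

```text
0.0657 [  0.    0.1 -60.9] [ 0.46860449 -0.02245843 -0.92645709  0.92973125 -0.36141255 -0.89216733]
```

Request:
move_arm(rows="0 0 0 0 0 -0.01 0.055;0 0 0 0 0 -0.015 0.055;0 0 0 0 0 -0.015 0.055;0 0 0 0 0 -0.015 0.055;0 0 0 0 0 -0.02 0.055;0 0 0 0 0 -0.02 0.055;0 0 0 0 0 0 0.055")

```text
t: 5.4
eef_pos: [0.5511, 0.0565, 0.2761]
ee_rot: [-2.678, -0.26, -1.224]
force: [0.4, -0.4, -1.5]
width: 0.0606
gripper_force: 20.0
```

Run:
```python
from h import *
grab('scene','s1');im,d=grab('top','t1');s=cv2.imread('pics/s1.png')
o=np.zeros((560,800,3),np.uint8);a=cv2.resize(s[150:350,290:490],(500,500));b=cv2.resize(im[160:290,160:280],(300,325));o[:500,:500]=a;o[:325,500:]=b;cv2.imwrite('pics/c1.png',o)
p,r=cur();T=np.array([.5265,.286]);print(np.round(arm.get_state()['q'],2))
# place: tool down, cap centre over trivet; choose yaw = minimal turn
z=r.as_matrix()[:,2];ax=np.cross(z,[0,0,-1]);R1=R.from_rotvec(ax/np.linalg.norm(ax)*np.arcsin(np.linalg.norm(ax)))*r;print(R1.as_euler('xyz'))
for zz,n in((.14,8),):
    print(rows(p,r,np.r_[T,zz],R1,n).round(4).tolist())
```

```text
[ 0.67 -0.19 -0.8   0.62 -0.67 -0.7 ]
[-3.14159265  0.         -1.16246027]
[[-3.2219, -1.9357, -0.0, -0.0315, -0.0022, 0.0111], [-3.2219, -1.9357, -0.0, -0.0311, -0.0029, 0.012], [-3.2219, -1.9357, -0.0, -0.0307, -0.0036, 0.0129], [-3.2219, -1.9357, -0.0, -0.0302, -0.0043, 0.0137], [-3.2219, -1.9357, -0.0, -0.0297, -0.0051, 0.0144], [-3.2219, -1.9357, -0.0, -0.0292, -0.0059, 0.0151], [-3.2219, -1.9357, -0.0, -0.0287, -0.0068, 0.0157], [-3.2219, -1.9357, -0.0, -0.0282, -0.0077, 0.0163]]
```

View pics/c1.png

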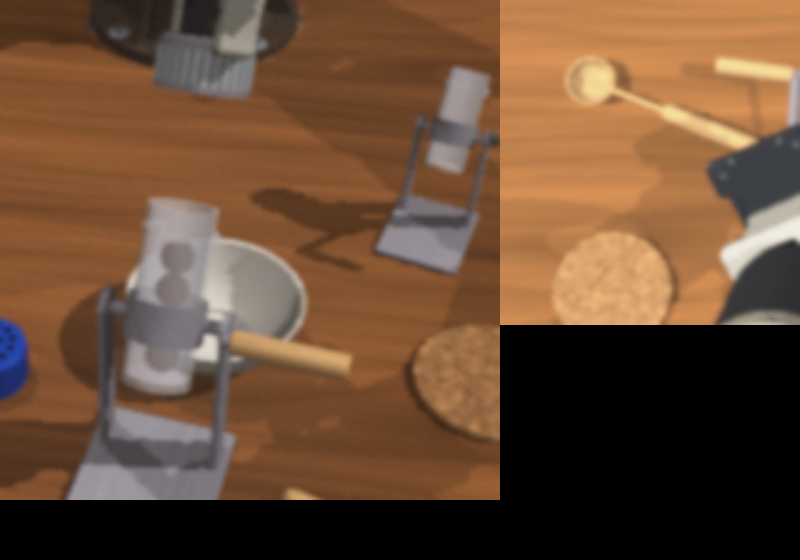

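The crop shows the jar open at (180,210), still leaning with the nuts inside, and the cap in the fingers at (205,65). I'll place the cap with the fingers closing along y, so the gripper body stays clear of the small stand.

Run:
```python
from h import *
p,r=cur()
print(rows(p,r,np.array([.5265,.286,.1]),R.from_euler('xyz',[np.pi,0,0]),12).round(4).tolist())
```

```text
[[-1.1491, -2.3876, -5.4164, -0.0218, -0.0, 0.0103], [-1.1491, -2.3876, -5.4164, -0.0213, -0.0023, 0.0112], [-1.1491, -2.3876, -5.4164, -0.0205, -0.0045, 0.012], [-1.1491, -2.3876, -5.4164, -0.0194, -0.0066, 0.0127], [-1.1491, -2.3876, -5.4164, -0.0182, -0.0087, 0.0133], [-1.1491, -2.3876, -5.4164, -0.0167, -0.0106, 0.0138], [-1.1491, -2.3876, -5.4164, -0.015, -0.0124, 0.0143], [-1.1491, -2.3876, -5.4164, -0.0132, -0.014, 0.0146], [-1.1491, -2.3876, -5.4164, -0.0112, -0.0155, 0.0148], [-1.1491, -2.3876, -5.4164, -0.009, -0.0167, 0.0149], [-1.1491, -2.3876, -5.4164, -0.0068, -0.0178, 0.0149], [-1.1491, -2.3876, -5.4164, -0.0044, -0.0186, 0.0148]]
```

Request:
move_arm(rows="-1.1 -2.4 -5.4 -0.022 0 0.01 0.055;-1.1 -2.4 -5.4 -0.021 -0.002 0.011 0.055;-1.2 -2.4 -5.4 -0.02 -0.005 0.012 0.055;-1.2 -2.4 -5.4 -0.019 -0.007 0.013 0.055;-1.1 -2.4 -5.4 -0.018 -0.009 0.013 0.055;-1.2 -2.4 -5.4 -0.017 -0.011 0.014 0.055;-1.1 -2.4 -5.4 -0.015 -0.012 0.014 0.055;-1.2 -2.4 -5.4 -0.013 -0.014 0.015 0.055")

```text
t: 6.5
eef_pos: [0.5358, 0.2089, 0.1571]
ee_rot: [-3.033, -0.144, -0.387]
force: [0.4, -0.5, 0.0]
width: 0.0602
gripper_force: 20.0
```

Request:
move_arm(rows="-1.1 -2.4 -5.4 -0.011 -0.015 0.015 0.055;-1.1 -2.3 -5.4 -0.009 -0.017 0.015 0.055;-1.2 -2.4 -5.4 -0.007 -0.018 0.015 0.055;-1.1 -2.4 -5.4 -0.004 -0.019 0.015 0.055;0 0 0 0 0 0 0.055;0 0 0 0 0 0 0.055")

```text
t: 7.25
eef_pos: [0.5283, 0.2855, 0.0993]
ee_rot: [-3.141, 0.001, -0.004]
force: [-0.9, -0.3, -1.3]
width: 0.0606
gripper_force: 20.0
```

Run:
```python
from h import *
p,r=cur();print(p.round(4),r.as_euler('xyz').round(4),np.round(arm.get_state()['q'],2))
print(rows(p,r,np.array([.5265,.286,.03]),R.from_euler('xyz',[np.pi,0,0]),1).round(4).tolist())
im,d=grab('wrist','w1')
```

```text
[0.5283 0.2855 0.0993] [-3.1406e+00  6.0000e-04 -4.5000e-03] [ 0.82  0.33 -0.3  -0.   -0.93  0.75]
[[-0.0573, 0.0323, -0.2555, -0.0017, -0.0004, 0.0693]]
```

View pics/w1.png

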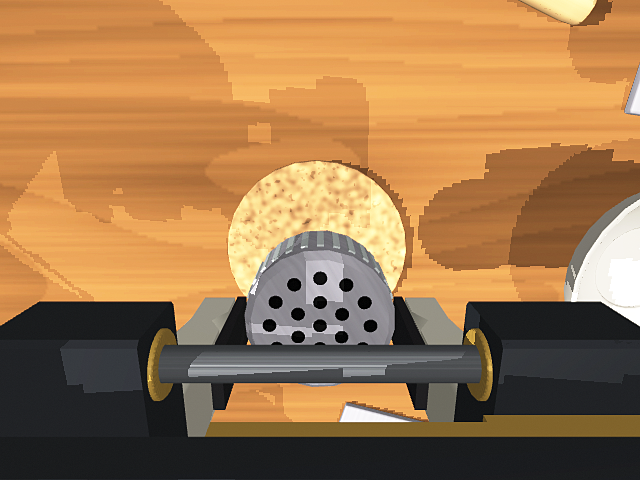

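The trivet is centred at about (318,249), as predicted, and the cap is held level over it, so I lower it.

Request:
move_arm(rows="0 0 -0.2 -0.001 0 0.025 0.055;0 0 0 -0.001 0 0.025 0.055;0 0 0 0 0 0.016 0.055;0 0 0 0 0 0.006 0.055;0 0 0 0 0 0.003 0.055;0 0 0 0 0 0 0.055")

```text
t: 8.05
eef_pos: [0.5267, 0.2868, 0.0259]
ee_rot: [-3.139, -0.001, 0.001]
force: [-0.5, 0.2, 0.6]
width: 0.0606
gripper_force: 20.0
```

Request:
move_arm(rows="0 0 0 0 0 0.002 0.055;0 0 0 0 0 0.002 0.055;0 0 0 0 0 0.001 0.055;0 0 0 0 0 0.001 0.055")

```text
t: 8.55
eef_pos: [0.5264, 0.2866, 0.0193]
ee_rot: [-3.139, -0.0, 0.001]
force: [-0.2, -0.0, -0.8]
width: 0.0603
gripper_force: 20.0
```

Request:
move_arm(rows="0 0 0 0 0 0.001 0.055;0 0 0 0 0 0.001 0.055;0 0 0 0 0 0 0.055")

```text
t: 8.93
eef_pos: [0.5263, 0.2865, 0.0172]
ee_rot: [-3.139, -0.0, 0.001]
force: [-0.7, 0.1, -0.9]
width: 0.0604
gripper_force: 20.0
```

Request:
move_arm(rows="0 0 0 0 0 0.001 0.055;0 0 0 0 0 0.001 0.055;0 0 0 0 0 0 0.055")

```text
t: 9.3
eef_pos: [0.5266, 0.2868, 0.0168]
ee_rot: [-3.139, -0.001, 0.001]
force: [-4.5, -1.9, 11.0]
width: 0.06
gripper_force: 20.0
```

Contact at 11 N, so I release and rise.

Request:
move_arm(rows="0 0 0 0 0 -0.0005 0.065;0 0 0 0 0 0 0.08;0 0 0 0 0 0 0.0876;0 0 0 0 0 0 0.0876;0 0 0 0 0 -0.02 0.0876;0 0 0 0 0 -0.04 0.0876;0 0 0 0 0 -0.05 0.0876;0 0 0 0 0 -0.06 0.0876")

```text
t: 10.3
eef_pos: [0.5257, 0.2857, 0.1865]
ee_rot: [-3.141, 0.001, 0.001]
force: [1.0, 1.2, -0.1]
width: 0.0875
gripper_force: 0.0
```

Request:
move_arm(rows="0 0 0 0 0 -0.06 0.0876;0 0 0 0 0 -0.04 0.0876;0 0 0 0 0 0 0.0876")

```text
t: 10.68
eef_pos: [0.5276, 0.2869, 0.2899]
ee_rot: [-3.135, -0.006, 0.001]
force: [-0.2, -0.1, -0.8]
width: 0.0875
gripper_force: 0.0
```

Run:
```python
from h import *
p,r=cur();print(p.round(4),np.round(arm.get_state()['q'],2))
im,d=grab('wrist','w2')
m=arm.camera_model('wrist');K=np.array(m['mtx']);M=np.array(m['mount'])
vv,uu=np.mgrid[:480,:640];Q=np.stack([(uu-K[0,2])/K[0,0]*d,(vv-K[1,2])/K[1,1]*d,d],-1)
W=(Q@M[:3,:3].T+M[:3,3])@r.as_matrix().T+p
C=W[(d>0)&(np.hypot(W[...,0]-.5265,W[...,1]-.286)<.07)&(W[...,2]>.03)&(W[...,2]<.06)]
print('cap top',len(C),np.median(C,0),C.min(0),C.max(0));C=C[abs(C[:,2]-np.median(C[:,2]))<.003];print(C.mean(0),np.linalg.svd(C-C.mean(0))[2][2])
C=W[(d>0)&(np.hypot(W[...,0]-.5265,W[...,1]-.286)<.08)&(W[...,2]>.004)&(W[...,2]<.01)];print('triv',C.min(0),C.max(0))
# handle approach: tool y along -stand x (yaw=-pi/2+psi), point down
g=O+F@[.0575,.095,.0482]; g[2]+=-.011; R1=R.from_euler('xyz',[np.pi,0,-np.pi/2-.131]); print(g)
print(rows(p,r,g+[0,0,.07],R1,10).round(4).tolist())
```

```text
[0.5276 0.2869 0.2899] [ 0.82  0.19 -0.04 -0.   -1.33  0.75]
cap top 2712 [0.53063744 0.28745666 0.0400378 ] [0.49916101 0.25623875 0.03018438] [0.55938959 0.31806453 0.04319659]
[0.52978858 0.2870444  0.03999662] [ 0.00268257 -0.00100218  0.9999959 ]
triv [0.46620219 0.22877361 0.00400309] [0.58523347 0.34791247 0.00976722]
[0.69991676 0.13097504 0.1722    ]
[[-0.057, 0.0095, 9.7558, 0.0172, 0.0156, 0.0048], [-0.057, 0.0095, 9.7558, 0.0196, 0.0125, 0.0048], [-0.057, 0.0095, 9.7558, 0.0214, 0.009, 0.0048], [-0.057, 0.0095, 9.7558, 0.0226, 0.0052, 0.0048], [-0.057, 0.0095, 9.7558, 0.0232, 0.0013, 0.0048], [-0.057, 0.0095, 9.7558, 0.0231, -0.0026, 0.0048], [-0.057, 0.0095, 9.7558, 0.0223, -0.0065, 0.0048], [-0.057, 0.0095, 9.7558, 0.0209, -0.0102, 0.0048], [-0.057, 0.0095, 9.7558, 0.0188, -0.0136, 0.0048], [-0.057, 0.0095, 9.7558, 0.0163, -0.0166, 0.0048]]
```

View pics/w2.png

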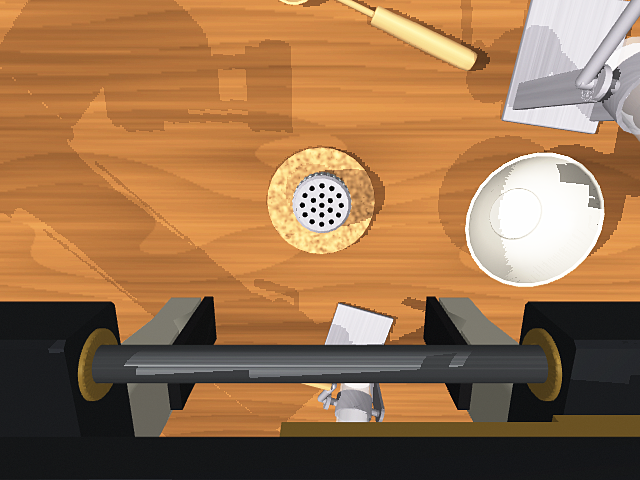

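The wrist view shows the cap lying flat at (322,202), inside the trivet circle (267–375). Its top is at 40 mm, as it should be. Now to the handle.

Request:
move_arm(rows="0 0 9.8 0.017 0.016 0.005 0.05;0 0 9.8 0.02 0.012 0.005 0.05;0 0 9.8 0.021 0.009 0.005 0.05;0 0 9.8 0.023 0.005 0.005 0.05;0 0 9.8 0.023 0.001 0.005 0.05;0 0 9.8 0.023 -0.003 0.005 0.05;0 0 9.8 0.022 -0.006 0.005 0.05;0 0 9.8 0.021 -0.01 0.005 0.05")

```text
t: 11.72
eef_pos: [0.6633, 0.1607, 0.2434]
ee_rot: [3.139, 0.002, -1.373]
force: [-0.4, 0.1, 0.3]
width: 0.0498
gripper_force: 0.0
```

Request:
move_arm(rows="0 0 9.8 0.019 -0.014 0.005 0.05;0 0 9.3 0.016 -0.017 0.005 0.05;0 0 0 0 0 0 0.05;0 0 0 0 0 0 0.05")

```text
t: 12.22
eef_pos: [0.6979, 0.1303, 0.2343]
ee_rot: [3.14, 0.002, -1.699]
force: [-0.4, 0.3, 0.1]
width: 0.0501
gripper_force: 0.0
```

Run:
```python
from h import *
p,r=cur();print(p.round(4),r.as_euler('xyz').round(3),np.round(arm.get_state()['q'],2))
g=O+F@[.0575,.095,.0482]; g[2]-=.011; R1=R.from_euler('xyz',[np.pi,0,-np.pi/2-.131])
print(rows(p,r,g,R1,1).round(4).tolist())
im,d=grab('wrist','w3')
m=arm.camera_model('wrist');K=np.array(m['mtx']);M=np.array(m['mount'])
vv,uu=np.mgrid[:480,:640];Q=np.stack([(uu-K[0,2])/K[0,0]*d,(vv-K[1,2])/K[1,1]*d,d],-1)
W=(Q@M[:3,:3].T+M[:3,3])@r.as_matrix().T+p; S=(W-O)@F
C=S[(d>0)&(abs(S[...,0]-.0575)<.03)&(S[...,2]>.03)&(S[...,2]<.075)&(S[...,1]>.03)&(S[...,1]<.14)]
print(len(C))
for y in np.arange(.05,.14,.01):
    c=C[abs(C[:,1]-y)<.005]
    if len(c)>5: print(y.round(3),len(c),c.min(0).round(3),c.max(0).round(3),c[c[:,2]>c[:,2].max()-.002].mean(0).round(4))
```

```text
[0.6979 0.1303 0.2343] [ 3.140e+00  2.000e-03 -1.699e+00] [ 0.46  0.41  0.13 -0.   -1.3  -0.58]
[[0.0994, 0.0926, 0.159, -0.0009, -0.002, 0.0621]]
4369
0.05 936 [0.028 0.047 0.03 ] [0.064 0.055 0.056] [0.0578 0.0537 0.0547]
0.06 606 [0.031 0.055 0.03 ] [0.066 0.065 0.058] [0.0578 0.0602 0.0566]
0.07 519 [0.05  0.065 0.048] [0.066 0.075 0.058] [0.0577 0.0699 0.0566]
0.08 511 [0.05  0.075 0.048] [0.066 0.085 0.058] [0.0577 0.0801 0.0562]
0.09 488 [0.05  0.085 0.048] [0.066 0.095 0.058] [0.0577 0.0901 0.0562]
0.1 468 [0.05  0.095 0.048] [0.066 0.105 0.058] [0.0582 0.0998 0.0564]
0.11 452 [0.05  0.105 0.048] [0.066 0.115 0.058] [0.0583 0.1097 0.0564]
0.12 389 [0.05  0.115 0.048] [0.066 0.124 0.058] [0.0582 0.1193 0.0564]
```

Request:
move_arm(rows="0 0 0 -0.001 -0.002 0.02 0.05;0 0 0 0 0 0.02 0.05;0 0 0 0 0 0.015 0.05;0 0 0 0 0 0.007 0.05;0 0 0 0 0 0 0.03;0 0 0 0 0 0 0.01;0 0 0 0 0 0 0.01;0 0 0 0 0 0 0.01", squeeze=12)

```text
t: 13.28
eef_pos: [0.7008, 0.1311, 0.174]
ee_rot: [-3.141, 0.003, -1.701]
force: [-0.5, 0.7, -0.6]
width: 0.016
gripper_force: 0.2
```

Run:
```python
from h import *
p,r=cur();h=(p-O)@F;print('tcp stand',h.round(4),arm.get_state()['width']); 
# arc rows: joint step .06 rad/row, tool y = -stand x, tool z = down
a=np.radians(50); th=np.r_[0,.03,np.arange(.09,1.5,.06),1.5]
x=.075*np.sin(a-th);z=.075*np.cos(a-th)
for i in range(1,len(th)): print(i,th[i].round(2),'dy %.4f dz %.4f'%(-(x[i]-x[i-1]),-(z[i]-z[i-1])))
```

```text
tcp stand [0.0584 0.0953 0.039 ] 0.01598759390318006
1 0.03 dy 0.0015 dz -0.0017
2 0.09 dy 0.0031 dz -0.0033
3 0.15 dy 0.0033 dz -0.0031
4 0.21 dy 0.0035 dz -0.0029
5 0.27 dy 0.0036 dz -0.0027
6 0.33 dy 0.0038 dz -0.0024
7 0.39 dy 0.0039 dz -0.0022
8 0.45 dy 0.0040 dz -0.0020
9 0.51 dy 0.0042 dz -0.0017
10 0.57 dy 0.0043 dz -0.0015
11 0.63 dy 0.0043 dz -0.0012
12 0.69 dy 0.0044 dz -0.0009
13 0.75 dy 0.0044 dz -0.0007
14 0.81 dy 0.0045 dz -0.0004
15 0.87 dy 0.0045 dz -0.0001
16 0.93 dy 0.0045 dz 0.0001
17 0.99 dy 0.0045 dz 0.0004
18 1.05 dy 0.0045 dz 0.0007
19 1.11 dy 0.0044 dz 0.0009
20 1.17 dy 0.0043 dz 0.0012
21 1.23 dy 0.0043 dz 0.0014
22 1.29 dy 0.0042 dz 0.0017
23 1.35 dy 0.0041 dz 0.0019
24 1.41 dy 0.0039 dz 0.0022
25 1.47 dy 0.0038 dz 0.0024
26 1.5 dy 0.0018 dz 0.0013
```

Request:
move_arm(rows="0 0 0 0 0 0 0.01;0 0 0 0 0.0015 -0.0017 0.01;0 0 0 0 0.0031 -0.0033 0.01;0 0 0 0 0.0033 -0.0031 0.01;0 0 0 0 0.0035 -0.0029 0.01;0 0 0 0 0.0036 -0.0027 0.01;0 0 0 0 0.0038 -0.0024 0.01;0 0 0 0 0.0039 -0.0022 0.01")

```text
t: 14.28
eef_pos: [0.6778, 0.134, 0.192]
ee_rot: [3.142, 0.002, -1.701]
force: [0.2, 0.1, -0.2]
width: 0.0096
gripper_force: 0.0
```

Run:
```python
from h import *
s,_=grab('scene','s2');t,_=grab('top','t2')
o=np.zeros((500,800,3),np.uint8);o[:,:480]=cv2.resize(s[170:370,290:482],(480,500));o[:400,480:]=cv2.resize(t[160:310,210:330],(320,400));cv2.imwrite('pics/c2.png',o)
```

```text
(no output)
```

View pics/c2.png

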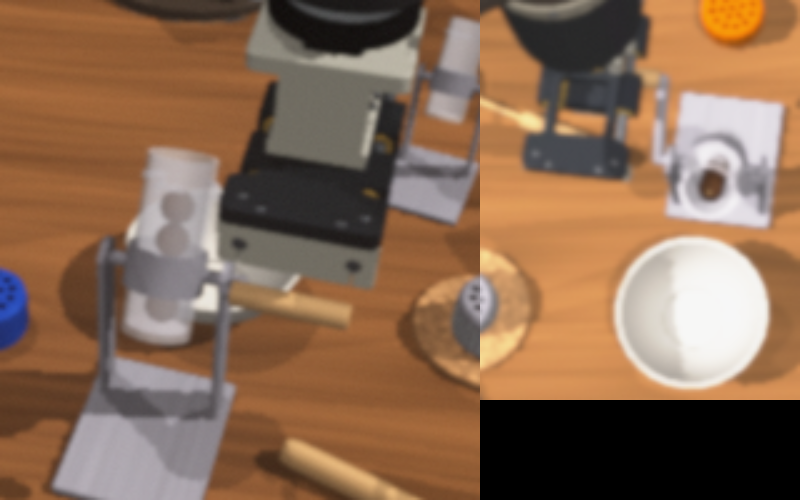

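The handle stayed at rest and the fingers slipped off; the bar is at crop (290,305). I go back and regrip harder, checking the force before swinging.

Run:
```python
from h import *
p,r=cur();h=(p-O)@F;print('tcp stand',h.round(4),arm.get_state()['width'])
print(rows(p,r,O+F@[.058,.095,.037],R.from_euler('xyz',[np.pi,0,-np.pi/2-.131]),1).round(4).tolist())
```

```text
tcp stand [0.0352 0.0953 0.0573] 0.00978371534764106
[[-0.024, 0.1561, 0.0587, 0.0003, -0.0228, 0.0203]]
```

Request:
move_arm(rows="0 0 0 0 0 -0.03 0.05;0 0 0 0 -0.012 -0.015 0.05;0 0 0 0 -0.0115 0 0.05;0 0 0 0 0 0.02 0.05;0 0 0 0 0 0.02 0.05;0 0 0 0 0 0.0155 0.05;0 0 0 0 0 0.009 0.05;0 0 0 0 0 0 0.05")

```text
t: 15.38
eef_pos: [0.7012, 0.1309, 0.1714]
ee_rot: [3.14, 0.002, -1.701]
force: [0.3, -0.1, -0.0]
width: 0.0498
gripper_force: 0.0
```

Run:
```python
from h import *
p,r=cur();h=(p-O)@F;print('tcp stand',h.round(4),arm.get_state()['width'])
```

```text
tcp stand [0.0587 0.0951 0.0364] 0.04976963534191429
```

Request:
move_arm(rows="0 0 0 0 0 0 0;0 0 0 0 0 0 0;0 0 0 0 0 0 0;0 0 0 0 0 0 0;0 0 0 0 0 0 0;0 0 0 0 0 0 0;0 0 0 0 0 0 0", squeeze=40)

```text
t: 16.25
eef_pos: [0.6997, 0.1312, 0.1723]
ee_rot: [3.139, 0.002, -1.701]
force: [-6.3, 1.3, 3.9]
width: 0.0124
gripper_force: 37.3
```

Request:
move_arm(rows="0 0 0 0 0 0 0;0 0 0 0 0 0 0")

```text
t: 16.5
eef_pos: [0.6997, 0.1312, 0.1724]
ee_rot: [3.139, 0.002, -1.701]
force: [-7.4, 1.7, 3.5]
width: 0.012
gripper_force: 37.3
```

Run:
```python
from h import *
im,d=grab('wrist','w4');p,r=cur();print(((p-O)@F).round(4),arm.get_state()['width'],arm.get_state()['gripper_force'])
cv2.imwrite('pics/w4c.png',cv2.resize(im[200:440,160:480],(800,600)))
```

```text
[0.0573 0.0952 0.0374] 0.012060480270054802 37.33425199985504
```

View pics/w4c.png

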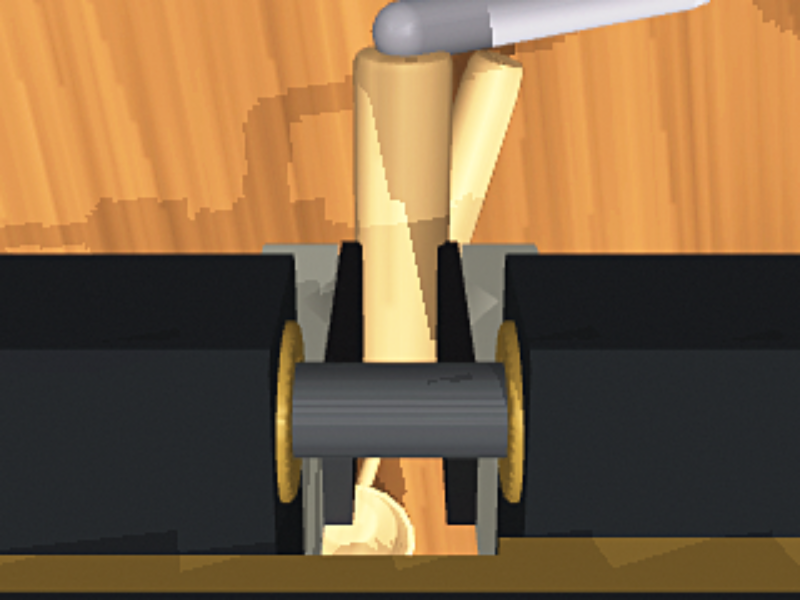

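The crop shows the bar firmly between the pads at (405,300), so I swing slowly.

Request:
move_arm(rows="0 0 0 0 0.0015 -0.0017 0;0 0 0 0 0.0031 -0.0033 0;0 0 0 0 0.0033 -0.0031 0;0 0 0 0 0 0 0")

```text
t: 17.05
eef_pos: [0.6948, 0.132, 0.1827]
ee_rot: [-3.138, 0.003, -1.7]
force: [-0.5, -0.8, 4.0]
width: 0.0021
gripper_force: 2.1
```

Run:
```python
from h import *
im,d=grab('wrist','w5');p,r=cur();print(((p-O)@F).round(4))
m=arm.camera_model('wrist');K=np.array(m['mtx']);M=np.array(m['mount'])
vv,uu=np.mgrid[:480,:640];Q=np.stack([(uu-K[0,2])/K[0,0]*d,(vv-K[1,2])/K[1,1]*d,d],-1)
S=((Q@M[:3,:3].T+M[:3,3])@r.as_matrix().T+p-O)@F
c=S[(d>0)&(S[...,2]>.03)&(S[...,2]<.09)&(abs(S[...,1]-.072)<.006)&(abs(S[...,0]-.05)<.03)]
print(c.min(0),c.max(0))
```

```text
[0.0523 0.0954 0.0477]
[0.04490095 0.06600936 0.05221105] [0.06061369 0.07799841 0.0630639 ]
```

Run:
```python
from h import *
s,d=grab('scene','s3');P=(cloud('scene',d)-O)@F
p,r=cur();print(((p-O)@F).round(4),arm.get_state()['width'],arm.get_state()['gripper_force'],r.as_euler('xyz'))
hsv=cv2.cvtColor(s,cv2.COLOR_BGR2HSV)
for y in np.arange(.055,.14,.008):
    k=(abs(P[...,1]-y)<.004)&(P[...,2]>.02)&(P[...,2]<.11)&(abs(P[...,0]-.05)<.06)
    wood=k&(hsv[...,1]>90); dark=k&(hsv[...,1]<=90)
    f=lambda m:(m.sum(),P[m].min(0).round(3)[[0,2]].tolist(),P[m].max(0).round(3)[[0,2]].tolist()) if m.sum() else 0
    print(y.round(3),'wood',f(wood),'other',f(dark))
# expected pixel positions
for n,q in(('tip',[.0523,.0954,.0397]),('tcp',[.0523,.0954,.0477]),('bar out',[.0528,.125,.055])): print(n,proj('scene',O+F@np.array(q)).round(1))
cv2.imwrite('pics/c3.png',cv2.resize(s[240:330,340:460],(800,600),interpolation=cv2.INTER_CUBIC))
```

```text
[0.0523 0.0954 0.0476] 0.0005699528741631641 2.8274954482913017 [-3.13809792  0.00331317 -1.70050384]
0.055 wood 0 other 0
0.063 wood 0 other 0
0.071 wood 0 other 0
0.079 wood 0 other 0
0.087 wood 0 other 0
0.095 wood 0 other 0
0.103 wood 0 other 0
0.111 wood 0 other 0
0.119 wood 0 other (np.int64(1), [0.059, 0.053], [0.059, 0.053])
0.127 wood 0 other 0
0.135 wood 0 other 0
tip [409.2 294.5]
tcp [409.7 290.7]
bar out [430.6 291.7]
```

View pics/c3.png

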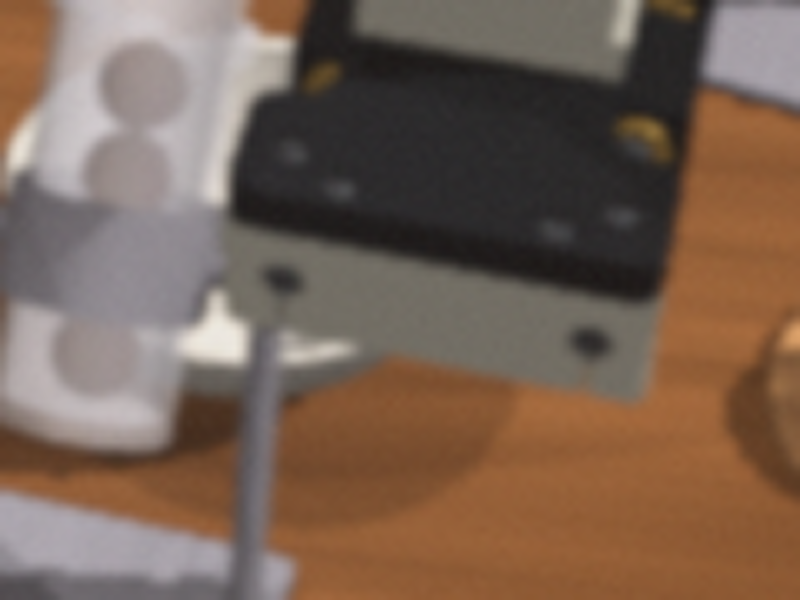

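The last picture only shows that the gripper body hides the bar. The pinch squeezes out, so I'll straddle the bar with loosely open fingers and push it along its arc.

Request:
move_arm(rows="0 0 0 0 0 0 0.04;0 0 0 0 0 0 0.04;0 0 0 0 0 0 0.04;0 0 0 0 0 0 0.04", squeeze=20)

```text
t: 17.65
eef_pos: [0.6934, 0.132, 0.1799]
ee_rot: [3.141, 0.002, -1.701]
force: [0.7, 0.9, -0.4]
width: 0.0351
gripper_force: 0.0
```

```bash
cat >> h.py <<'E'
def bar(f,x0):
    im,d=grab('wrist',f);p,r=cur()
    m=arm.camera_model('wrist');K=np.array(m['mtx']);M=np.array(m['mount'])
    vv,uu=np.mgrid[:480,:640];Q=np.stack([(uu-K[0,2])/K[0,0]*d,(vv-K[1,2])/K[1,1]*d,d],-1)
    S=((Q@M[:3,:3].T+M[:3,3])@r.as_matrix().T+p-O)@F
    hsv=cv2.cvtColor(im,cv2.COLOR_BGR2HSV)
    c=S[(d>0)&(hsv[...,1]>60)&(S[...,2]>.02)&(S[...,2]<.095)&(abs(S[...,1]-.07)<.008)&(abs(S[...,0]-x0)<.04)]
    print('tcp',((p-O)@F).round(4),'width',round(float(arm.get_state()['width']),4),'n',len(c))
    if len(c):
        lo,hi=np.percentile(c,2,0),np.percentile(c,98,0);x=(lo[0]+hi[0])/2;z=hi[2]-.008
        print('bar x %.4f z %.4f rad %.4f joint %.3f'%(x,z,np.hypot(x,z),np.radians(50)-np.arctan2(x,z)))
E
python3 - <<'E'
from h import *
bar('w6',.05)
E
```

```text
tcp [0.051  0.0951 0.045 ] width 0.0374 n 1428
bar x 0.0544 z 0.0529 rad 0.0759 joint 0.073
```

Request:
move_arm(rows="0 0 0 0 -0.0035 0.006 0.035;0 0 0 0 0 0 0.028;0 0 0 0 0 0 0.022;0 0 0 0 0 0 0.02;0 0 0 0 0 0 0.02")

```text
t: 18.32
eef_pos: [0.6971, 0.1316, 0.1746]
ee_rot: [-3.141, 0.003, -1.701]
force: [0.2, -0.6, 0.0]
width: 0.0202
gripper_force: 0.0
```

Run:
```python
from h import *
bar('w7',.05)
```

```text
tcp [0.0546 0.0953 0.0396] width 0.0204 n 1478
bar x 0.0545 z 0.0528 rad 0.0759 joint 0.071
```

Request:
move_arm(rows="0 0 0 0 0.003 -0.001 0.02;0 0 0 0 0.0033 -0.0031 0.02;0 0 0 0 0.0035 -0.0029 0.02;0 0 0 0 0.0036 -0.0027 0.02;0 0 0 0 0.0038 -0.0024 0.02;0 0 0 0 0.0039 -0.0022 0.02;0 0 0 0 0 0 0.02")

```text
t: 19.25
eef_pos: [0.6759, 0.1344, 0.189]
ee_rot: [-3.141, 0.003, -1.701]
force: [-0.0, 0.8, -0.1]
width: 0.0202
gripper_force: 0.0
```

Run:
```python
from h import *
bar('w8',.035)
```

```text
tcp [0.0333 0.0952 0.0539] width 0.0203 n 1357
bar x 0.0531 z 0.0540 rad 0.0757 joint 0.096
```

Request:
move_arm(rows="0 0 0 0 0 -0.03 0.03;0 0 0 0 -0.02 0 0.03;0 0 0 0 0 0.03 0.03;0 0 0 0 0 0.017 0.03;0 0 0 0 0 0 0.02;0 0 0 0 0 0 0.02")

```text
t: 20.05
eef_pos: [0.6964, 0.1318, 0.1726]
ee_rot: [-3.141, 0.002, -1.701]
force: [0.1, -0.7, 0.6]
width: 0.0209
gripper_force: 0.0
```

Request:
move_arm(rows="0 0 0 0 0.002 0 0.02;0 0 0 0 0.002 0 0.02")

```text
t: 20.3
eef_pos: [0.6928, 0.1324, 0.1728]
ee_rot: [-3.139, 0.003, -1.701]
force: [4.3, -2.2, -0.3]
width: 0.0199
gripper_force: 2.3
```

Run:
```python
from h import *
bar('w9',.05)
```

```text
tcp [0.0503 0.0955 0.0379] width 0.0199 n 1555
bar x 0.0531 z 0.0544 rad 0.0760 joint 0.099
```

Request:
move_arm(rows="0 0 0 0 0.002 0 0.02;0 0 0 0 0.002 0 0.02")

```text
t: 20.6
eef_pos: [0.6913, 0.1327, 0.1742]
ee_rot: [-3.134, 0.004, -1.7]
force: [10.1, -3.0, 4.2]
width: 0.02
gripper_force: 4.9
```

Run:
```python
from h import *
bar('w10',.05)
```

```text
tcp [0.0486 0.0955 0.0394] width 0.0199 n 1560
bar x 0.0516 z 0.0558 rad 0.0759 joint 0.126
```

Pushing works, at about 10 N, but earlier the fingers rose too early and slid over the bar. I keep them deeper, with the bar about 25 mm behind the TCP, and push along the arc.

Request:
move_arm(rows="0 0 0 0 0 0.009 0.02;0 0 0 0 0.0033 -0.002 0.02;0 0 0 0 0.0035 -0.0025 0.02;0 0 0 0 0.0036 -0.0025 0.02;0 0 0 0 0.0038 -0.0022 0.02;0 0 0 0 0 0 0.02")

```text
t: 21.4
eef_pos: [0.6781, 0.135, 0.1761]
ee_rot: [-3.132, 0.005, -1.7]
force: [9.0, -0.7, 7.4]
width: 0.0198
gripper_force: 4.4
```

Run:
```python
from h import *
bar('w11',.04)
```

```text
tcp [0.0354 0.0962 0.0409] width 0.0202 n 1699
bar x 0.0381 z 0.0655 rad 0.0757 joint 0.346
```

Request:
move_arm(rows="0 0 0 0 0.0039 -0.0022 0.02;0 0 0 0 0.004 -0.002 0.02;0 0 0 0 0.0042 -0.0017 0.02;0 0 0 0 0.0043 -0.0015 0.02;0 0 0 0 0.0043 -0.0012 0.02;0 0 0 0 0.0044 -0.0009 0.02;0 0 0 0 0.0044 -0.0007 0.02;0 0 0 0 0 0 0.02")

```text
t: 22.45
eef_pos: [0.644, 0.1385, 0.182]
ee_rot: [3.141, 0.002, -1.701]
force: [2.5, 0.0, 1.5]
width: 0.0198
gripper_force: 1.3
```

Run:
```python
from h import *
bar('w12',.01)
```

```text
tcp [0.0011 0.095  0.0468] width 0.0197 n 1778
bar x 0.0039 z 0.0756 rad 0.0757 joint 0.821
```

Request:
move_arm(rows="0 0 0 0 0.0045 0 0.02;0 0 0 0 0.0045 0 0.02;0 0 0 0 0.0045 0.0004 0.02;0 0 0 0 0.0045 0.0007 0.02;0 0 0 0 0.0044 0.0009 0.02;0 0 0 0 0.0043 0.0012 0.02;0 0 0 0 0.0043 0.0014 0.02;0 0 0 0 0.0042 0.0017 0.02")

```text
t: 23.5
eef_pos: [0.6094, 0.143, 0.1756]
ee_rot: [3.141, 0.002, -1.701]
force: [1.8, -0.6, 1.6]
width: 0.0202
gripper_force: 1.3
```

Request:
move_arm(rows="0 0 0 0 0.0041 0.0019 0.02;0 0 0 0 0.0039 0.0022 0.02;0 0 0 0 0.0038 0.0024 0.02;0 0 0 0 0.002 0.0012 0.02;0 0 0 0 0 0 0.02;0 0 0 0 0 0 0.02")

```text
t: 24.25
eef_pos: [0.5956, 0.1448, 0.1678]
ee_rot: [3.14, 0.002, -1.701]
force: [0.2, 0.7, 0.7]
width: 0.02
gripper_force: 0.3
```

```bash
cat >> h.py <<'E'
def nuts():
    for n in('top','scene'):
        im,d=grab(n,'nut_'+n);P=cloud(n,d);hsv=cv2.cvtColor(im,cv2.COLOR_BGR2HSV)
        inb=(np.hypot(P[...,0]-.513,P[...,1]-.0705)<.066)&(P[...,2]<.055)&(P[...,2]>.003)
        b=(inb&(hsv[...,1]>70)).astype(np.uint8);k,l,s,c=cv2.connectedComponentsWithStats(b)
        print(n,[(s[i,4],c[i].round().tolist(),np.median(P[l==i],0).round(3).tolist()) for i in range(1,k) if s[i,4]>8])
E
python3 - <<'E'
from h import *
bar('w13',-.05);nuts()
E
```

```text
tcp [-0.0477  0.095   0.0327] width 0.0198 n 1800
bar x -0.0450 z 0.0605 rad 0.0754 joint 1.512
top [(np.int32(175), [290.0, 280.0], [0.505, 0.066, 0.026])]
scene [(np.int32(25), [380.0, 272.0], [0.496, 0.078, 0.027]), (np.int32(9), [398.0, 292.0], [0.551, 0.119, 0.032])]
```

Run:
```python
from h import *
th=np.r_[np.linspace(1.512,0,19)];a=np.radians(50)-th;x=.0757*np.sin(a);z=.0757*np.cos(a)
for i in range(18): print('%.2f dy %.4f dz %.4f'%(th[i+1],-(x[i+1]-x[i]),-(z[i+1]-z[i])))
```

```text
1.43 dy -0.0053 dz -0.0036
1.34 dy -0.0055 dz -0.0031
1.26 dy -0.0058 dz -0.0026
1.18 dy -0.0060 dz -0.0022
1.09 dy -0.0061 dz -0.0016
1.01 dy -0.0063 dz -0.0011
0.92 dy -0.0063 dz -0.0006
0.84 dy -0.0064 dz -0.0001
0.76 dy -0.0063 dz 0.0005
0.67 dy -0.0063 dz 0.0010
0.59 dy -0.0062 dz 0.0015
0.50 dy -0.0060 dz 0.0020
0.42 dy -0.0058 dz 0.0025
0.34 dy -0.0056 dz 0.0030
0.25 dy -0.0053 dz 0.0035
0.17 dy -0.0050 dz 0.0039
0.08 dy -0.0047 dz 0.0043
0.00 dy -0.0043 dz 0.0047
```

Request:
move_arm(rows="0 0 0 0 0 0 0.02;0 0 0 0 0 0 0.02;0 0 0 0 0 0 0.02;0 0 0 0 0 0 0.02")

```text
t: 24.9
eef_pos: [0.5961, 0.1448, 0.1681]
ee_rot: [3.141, 0.002, -1.701]
force: [0.2, 0.1, -0.1]
width: 0.02
gripper_force: 0.0
```

Run:
```python
from h import *
nuts()
im=cv2.imread('pics/nut_top.png')[262:300,268:312];h=cv2.cvtColor(im,cv2.COLOR_BGR2HSV)
for r in h[::1]: print(''.join('#' if s>110 else '+' if s>60 else '.' for s in r[:,1]))
```

```text
top [(np.int32(173), [290.0, 281.0], [0.504, 0.066, 0.026])]
scene [(np.int32(25), [380.0, 272.0], [0.495, 0.078, 0.026]), (np.int32(9), [397.0, 293.0], [0.551, 0.118, 0.031])]
............................................
............................................
............................................
............................................
............................................
............................................
............................................
............................................
..........................++++..............
.........................+####+.............
.........................+#####+............
.........................+#####+............
.........................+####+.............
.........................++##++.............
.............++...........+++...............
...........++###+..........++...............
...........+#####+.........++...............
...........######+........+##++.............
...........+#####+.......+#####+............
...........+#####+......++#####+............
............+####++.....+######+............
.............++++++++++++######+............
................++#####+######+.............
................++######++++++..............
................+######++...................
.................+#####+....................
.................+#####+....................
..................++#++.....................
............................................
............................................
............................................
............................................
............................................
............................................
...........................................+
+.........................................+#
#+.......................................+##
##+.....................................+###
```

All four nuts show as separate blobs in the bowl, around top (282–296, 273–287). Now I swing the jar back.

Request:
move_arm(rows="0 0 0 0 -0.004 0 0.02;0 0 0 0 -0.0053 -0.0036 0.02;0 0 0 0 -0.0055 -0.0031 0.02;0 0 0 0 -0.0058 -0.0026 0.02;0 0 0 0 -0.006 -0.0022 0.02;0 0 0 0 -0.0061 -0.0016 0.02;0 0 0 0 -0.0063 -0.0011 0.02;0 0 0 0 -0.0063 -0.0006 0.02")

```text
t: 26.0
eef_pos: [0.6404, 0.1387, 0.1831]
ee_rot: [3.14, 0.002, -1.701]
force: [-4.4, 1.0, 3.1]
width: 0.02
gripper_force: 2.4
```

Run:
```python
from h import *
bar('w14',.0)
```

```text
tcp [-0.0016  0.0949  0.048 ] width 0.0202 n 1802
bar x -0.0030 z 0.0757 rad 0.0757 joint 0.912
```

Request:
move_arm(rows="0 0 0 0 -0.0064 0 0.02;0 0 0 0 -0.0063 0.0005 0.02;0 0 0 0 -0.0063 0.001 0.02;0 0 0 0 -0.0062 0.0015 0.02;0 0 0 0 -0.006 0.002 0.02;0 0 0 0 -0.0058 0.0025 0.02;0 0 0 0 -0.0056 0.003 0.02;0 0 0 0 -0.0053 0.0035 0.02")

```text
t: 27.05
eef_pos: [0.6889, 0.1327, 0.1686]
ee_rot: [3.142, 0.002, -1.701]
force: [-2.4, 0.4, 2.1]
width: 0.0201
gripper_force: 1.6
```

Request:
move_arm(rows="0 0 0 0 -0.005 0.0039 0.02;0 0 0 0 -0.0047 0.0043 0.02;0 0 0 0 -0.0043 0.0045 0.02;0 0 0 0 -0.002 0 0.02;0 0 0 0 0 0 0.02")

```text
t: 27.68
eef_pos: [0.7018, 0.1307, 0.1552]
ee_rot: [3.136, 0.001, -1.701]
force: [-11.7, 1.8, 6.1]
width: 0.0204
gripper_force: 6.1
```

Run:
```python
from h import *
bar('w15',.05)
```

```text
tcp [0.0594 0.095  0.0203] width 0.0202 n 1801
bar x 0.0579 z 0.0491 rad 0.0759 joint 0.005
```

The jar is back on its stop. I open, rise clear and verify.

Request:
move_arm(rows="0 0 0 0 0.002 0 0.03;0 0 0 0 0 0 0.05;0 0 0 0 0 0 0.05;0 0 0 0 0 -0.02 0.05;0 0 0 0 0 -0.04 0.05;0 0 0 0 0 -0.05 0.05;0 0 0 0 0 -0.05 0.05;0 0 0 0 0 0 0.05")

```text
t: 28.72
eef_pos: [0.7046, 0.1307, 0.3219]
ee_rot: [-3.133, 0.006, -1.701]
force: [0.0, 0.7, -0.4]
width: 0.05
gripper_force: 0.0
```

Request:
move_arm(rows="0 0 0 -0.05 0 -0.02 0.05;0 0 0 -0.05 0 0 0.05;0 0 0 -0.02 0 0 0.05;0 0 0 0 0 0 0.05;0 0 0 0 0 0 0.05;0 0 0 0 0 0 0.05")

```text
t: 29.48
eef_pos: [0.7181, 0.2483, 0.3369]
ee_rot: [-3.141, 0.003, -1.702]
force: [-0.0, -0.9, -0.2]
width: 0.0498
gripper_force: 0.0
```

Run:
```python
from h import *
nuts();p,r=cur();print(p.round(3),arm.get_state()['force'])
im,d=cv2.imread('pics/nut_top.png'),np.load('pics/nut_top.npy');P=cloud('top',d)
h=cv2.cvtColor(im,cv2.COLOR_BGR2HSV)[262:300,268:312]
for q in h: print(''.join('#' if s>110 else '+' if s>60 else '.' for s in q[:,1]))
for c in((296,273),(282,280),(295,282),(288,287)): print(w('top',d,*c,r=1).round(3))
k=(np.hypot(P[...,0]-.5265,P[...,1]-.286)<.05)&(P[...,2]>.034)&(P[...,2]<.06);print('cap',k.sum(),P[k].mean(0).round(3))
q=P.reshape(-1,3);q=q[(q[:,2]>.044)&(q[:,2]<.056)&(np.hypot(q[:,0]-.513,q[:,1]-.07)<.085)];print('bowl',((q.min(0)+q.max(0))/2).round(3))
S=(P-O)@F;k=(S[...,2]>.04)&(S[...,2]<.075)&(abs(S[...,1]-.095)<.025)&(abs(S[...,0])<.1);print('bar',k.sum(),np.median(S[k],0).round(4) if k.any() else '')
```

```text
top [(np.int32(174), [290.0, 280.0], [0.505, 0.066, 0.026])]
scene [(np.int32(55), [377.0, 272.0], [0.496, 0.074, 0.025]), (np.int32(21), [386.0, 278.0], [0.511, 0.093, 0.027])]
[0.718 0.248 0.337] [-0.49285831 -0.07837436  0.45509426]
............................................
............................................
............................................
............................................
............................................
............................................
............................................
............................................
..........................++++..............
.........................+####+.............
.........................+#####+............
.........................+#####+............
.........................+####+.............
.........................++##++.............
.............++...........+++...............
...........++###+..........++...............
...........+#####+.........++...............
...........+#####+........+##++.............
...........+#####+.......+#####+............
.........
[... 309 characters left out ...]
..............+#####+....................
..................++#++.....................
............................................
............................................
............................................
............................................
............................................
............................................
...........................................+
+.........................................+#
#+.......................................+##
##+.....................................+###
[0.525 0.053 0.028]
[0.508 0.089 0.026]
[0.502 0.056 0.027]
[0.49  0.074 0.026]
cap 468 [0.528 0.286 0.04 ]
bowl [0.514 0.071 0.05 ]
bar 150 [0.0561 0.095  0.0552]
```

Four nuts are in the bowl, the cap is flat on the trivet, the jar is at rest and the arm is clear.

```bash
python3 -c "
from station import arm
print(arm.job_done())"
```

```text
the job is handed in; nothing more can be done
None
```

I handed the job in at about 30 s: by my last camera check the cap lies flat, holes up, on the trivet, all four nuts are in the bowl, the jar is back on its stop and the arm is clear (no verdict came back).

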